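Pipe fittings back onto their outline boards

ROBOT

A 7-joint arm with a two-finger parallel gripper is mounted at the origin on the work surface. World frame = base frame: x ahead of the robot, y to its left, z up, the work surface at z = 0. Lengths are in m, angles in rad, forces in N, time in s.
With the tool pointing down it reaches from about 0.425 to 1.025 m from the base axis. Payload 9.4 kg.
Tool frame: the origin (TCP) lies on the centre line of the jaws, within the pads' length; the fingertips stand 17 mm ahead of it and the grasp point (between the pads) lies 2 mm behind it; z points along the fingers, y is the direction in which the jaws open and shut (so a half turn about z gives the same grasp; the last joint's range is limited). The gripper opens to 85 mm and grips with 20 to 120 N. Pads are 22 mm wide; open, the fingers measure 114 mm over their backs; the gripper's body (76 mm by 85 mm) begins 54 mm behind the grasp point. The pads swing forward as they close: fully open they stand 13 mm farther back than shut.
Start: joints at [-0.077, 0.599, -0.003, 1.599, 0.002, 0.943, -0.08], TCP at [0.725, -0, 0.248] pointing down, gripper open.
Joint ranges: [-2.57, 2.57], [-0.35, 1.97], [-1.29, 1.29], [0.11, 2.56], [-1.05, 4.19], [0.11, 1.86], [-2.63, 2.63]. Speed limits (rad/s): [2.22, 2.22, 3.01, 3.01, 3.14, 3.14, 3.14].

INTERFACE

Orientations are given as a 3x3 rotation matrix whose columns are the frame's x, y, z axes.
In Python, from bench import * gives the robot as it stands. The module is installed in compiled form; this text tells all that it offers.
- The arm moves only by the shell command python3 -m jog 'ROWS' [OPENING] [FORCE]. ROWS is JSON, a list of rows, each an object of numbers: "tx", "ty", "tz": the shift along the tool's x, y, z in m; "turn": the turn about the tool's z in rad. In form: [{"tx": .., "ty": .., "tz": .., "turn": ..}, ...]. A call has 1 to 20 rows; each row is the pose to reach, as a shift and turn from the pose commanded when the call began, along the tool's axes at that moment; what a row does not reach only later rows make up. A row lasts 1/12 s, in which the tool goes at most 41.7 mm and 7.16 degrees, less where a joint would pass 70% of its speed; a pose out of reach is approached as far as the arm can. A call with a gripper value outside its range is refused whole. OPENING is the closure, from 0 (fully open) to 1 (shut), set as the call begins (- or left out, the last holds). The fingers move at their own pace and stop on an object; FORCE is the grip in N (left out, the last holds). Time passes only in rows, so rows that repeat a pose let the fingers close. It gives the time, the measured TCP pose, the force and the opening at its end, in the units of the state.
- get_obs(): the state, without advancing time (a new reading comes with each control period).
- read_camera(name): name is "scene" or "side" or "wrist"; returns the picture (384x512x3 uint8, blue, green, red); there is no depth.
- camera_info(name): a dict with "fx", "fy", "cx", "cy" (pixels), "pose" (4x4, takes a point from camera to world coordinates). Camera axes: x right, y up, looking along -z (the intrinsics and any distortion apply to the point x, -y, -z); pixel columns grow to the right and rows downward; lengths in m; the calibration is good to about 2 mm. A picture is of the moment at which its call begins: read the wrist's pose just before it. camera_info takes no time and is no camera call; for the wrist camera it gives the pose at the moment of the call.
- sign_off(): hands the job in, once; it reports no verdict.
The state is a dict: "time_s": time; "joint_pos": joint angles; "dq": joint speeds; "tau": joint torques, N m; "eef_pos": TCP position; "eef_rot": TCP orientation; "wrist_force": force on the tool from outside, world axes, zero at the start; "torque": the same for the moment, N m; "finger_gap": finger opening in m.
Only numpy, scipy, OpenCV 4.12 (cv2) and the standard library are available. Lean on these libraries where they do the work, as an engineer would, in place of code of your own. Each camera call takes 0.05 s, during which the arm holds its last target. There are 200 camera calls.

TASK

Four loose metal pipe fittings lie near the robot: a tee, an elbow, a straight valve with a square middle and a round flange. Put each one on the plywood board that is painted with its outline, right side up and lying flat, turned and placed so that it covers its painted shape (the valve may go either way round), and let go of it.

Things in the scene. Friction and masses are not known exactly. Their poses are not given: they have to be found in the camera images.
- tee (a point): Grey metal pipe tee lying flat, 0.4 kg. Round run 34 mm thick, 84 mm long; branch of the same thickness ends 64 mm from the run's axis; 40 mm thick, 10 mm long bands on the ends. Axes 20 mm above its support. This point: on the branch's axis, 40 mm from the junction of the axes; grip here, 34 mm across, along x. x: along the run, y: along the branch to its free end, z: up.
- elbow (a point): Grey metal 90 degree pipe elbow lying flat, 0.35 kg. Two equal round legs 34 mm thick, ending 64 mm from the corner of the axes, with 40 mm thick, 10 mm long end bands. Axes 20 mm above its support. This point: on one leg's axis, 40 mm from the corner; grip here, 34 mm across, along y. x: along this leg away from the corner, y: direction of the other leg from the corner, z: up.
- valve (a point): Grey metal straight valve, 0.45 kg: a block 40 x 40 mm, 40 mm high, with a dark round cap on top (24 mm wide, 7 mm high) and a 34 mm round stub with a 40 mm end band on either side; 96 mm long along x. This point: middle of the block, 20 mm above its support. Grip the block across y (40 mm). z is up; both ends are alike.
- flange (a point): Grey metal pipe flange, 0.45 kg: a disc 84 mm in diameter, 10 mm thick, with four dark bolt holes, and on it a round hub 38 mm in diameter that rises to 40 mm above the underside. This point: on its axis, 20 mm above the underside. Grip the hub above the disc. z is up; its yaw does not matter.
- tee_outline (a point): Dark silhouette on a fixed plywood board, 116 x 116 mm, 6 mm thick, flat on the table. T shape, for the tee. This point: on the board's top, where the painted run's and branch's axes cross. x: along the run, y: along the branch to its free end. A tee in place has its own point 40 mm along +y from here, its axes parallel to these.
- elbow_outline (a point): Dark silhouette on a fixed plywood board, 116 x 116 mm, 6 mm thick, flat on the table. L shape, for the elbow. This point: on the board's top, at the corner where the painted legs' axes meet. x and y: along the legs, away from the corner. An elbow in place has its own point 40 mm along +x from here, its axes parallel to these.
- valve_outline (a point): Dark silhouette on a fixed plywood board, 116 x 116 mm, 6 mm thick, flat on the table. Bar 102 x 40 mm with a slightly wider square (46 x 50 mm) at its middle, for the valve. This point: on the board's top, at its middle and the shape's. x: along the bar.
- flange_outline (a point): Dark silhouette on a fixed plywood board, 116 x 116 mm, 6 mm thick, flat on the table. Round spot 90 mm in diameter, for the flange. This point: on the board's top, at its middle and the spot's.
Not all that is in view belongs to the job. Leave any blue look-alike of the part that bears tee alone.

How it is judged:
By the outcome, as a careful person would: the job done as asked, in the order asked, and still so for the second after the job is handed in, with the robot touching nothing.
It also fails if it takes over 128 s, if anything falls off the work surface, if the arm or the gripper's body presses on something with over 40 N, if the wrist force passes 120 N, or if a joint passes its speed limit or range.

## Working session

There is one attempt and no reset: what is moved stays moved. The work goes in short steps, Python scripts to look and compute and a shell command to move; the robot and the scene stay as the last step left them, time stands still between calls to the robot, and variables do not carry over. Pictures are saved under pics/ and viewed, about 12 in all and at most 16, crops included, and the job is handed in when it is done.

```bash
mkdir -p pics
python3 - <<'E'
from bench import *
import cv2,numpy as np
o=get_obs();print(o['time_s'],o['eef_pos'],np.round(o['eef_rot'],3).tolist(),o['finger_gap'])
for n in ['scene','side','wrist']:
    i=camera_info(n);print(n,{k:(np.round(v,3).tolist()) for k,v in i.items()})
    cv2.imwrite(f'pics/{n}0.png',read_camera(n))
E
```

```text
0.0 [ 7.24547038e-01 -2.66530529e-05  2.47391991e-01] [[-0.0, 1.0, -0.002], [1.0, 0.0, -0.0], [-0.0, -0.002, -1.0]] 0.0853083778674934
scene {'fx': 429.369, 'fy': 429.369, 'cx': 251.268, 'cy': 187.619, 'pose': [[0.034, -0.821, 0.57, 1.309], [0.999, 0.031, -0.015, -0.076], [-0.005, 0.57, 0.822, 1.254], [0.0, 0.0, 0.0, 1.0]]}
side {'fx': 399.856, 'fy': 399.856, 'cx': 254.204, 'cy': 194.254, 'pose': [[0.989, 0.102, -0.106, 0.353], [-0.147, 0.605, -0.783, -1.173], [-0.016, 0.79, 0.613, 0.897], [0.0, 0.0, 0.0, 1.0]]}
wrist {'fx': 265.556, 'fy': 265.556, 'cx': 254.05, 'cy': 194.935, 'pose': [[1.0, -0.0, 0.0, 0.725], [0.0, 0.964, 0.267, 0.068], [-0.0, -0.267, 0.964, 0.372], [0.0, 0.0, 0.0, 1.0]]}
```

View pics/scene0.png

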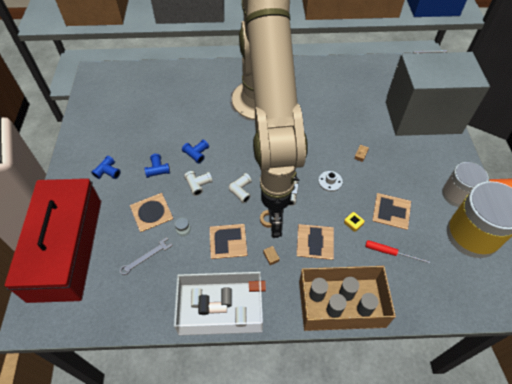

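View pics/side0.png

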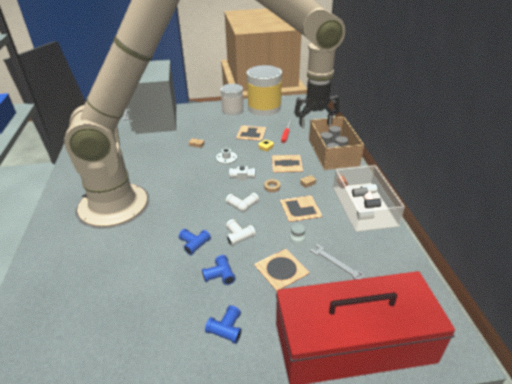

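View pics/wrist0.png

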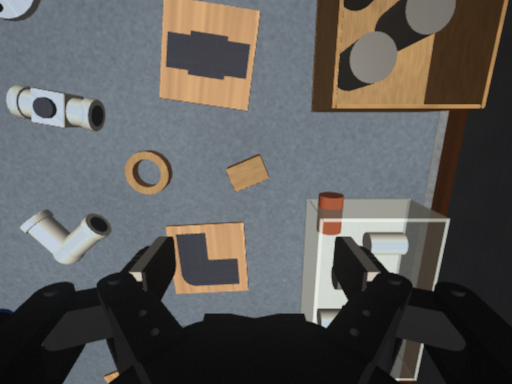

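The scene view shows grey tee (197,182), elbow (241,187), valve (partly hidden, about 293,190) and flange (330,181). The boards are flange (152,212), elbow (228,241), valve (316,242) and tee (392,210). There are three blue look-alike tees at (106,167), (157,165) and (196,150). The only grey tee is at (197,182), and that is the one to take. The wrist view shows the elbow (65,237), valve (55,107), elbow board (208,258) and valve board (208,55).

```bash
cat > h.py <<'E'
from bench import *
import cv2,numpy as np
def ray(info,u,v,z):
    P=np.array(info['pose']);d=P[:3,:3]@np.array([(u-info['cx'])/info['fx'],-(v-info['cy'])/info['fy'],-1])
    o=P[:3,3];return (o+d*(z-o[2])/d[2])[:2]
def pix(info,p):
    P=np.array(info['pose']);c=P[:3,:3].T@(np.array(p)-P[:3,3])
    return info['cx']+info['fx']*c[0]/-c[2],info['cy']-info['fy']*c[1]/-c[2]
def snap(n,name=None):
    i=camera_info(n);im=read_camera(n)
    if name: cv2.imwrite('pics/'+name+'.png',im)
    return i,im
E
python3 - <<'E'
from h import *
i=camera_info('scene')
for n,u,v,z in [('tee',197,182,.02),('elbow',241,187,.02),('valve',293,190,.02),('flange',330,181,.02),('fb',152,212,.006),('eb',228,241,.006),('vb',316,242,.006),('tb',392,210,.006)]: print(n,ray(i,u,v,z).round(3))
i=camera_info('wrist')
for n,u,v,z in [('elbow',65,237,.02),('valve',55,107,.02),('eb',208,258,.006),('vb',208,55,.006)]: print(n,ray(i,u,v,z).round(3))
E
```

```text
tee [ 0.423 -0.244]
elbow [ 0.45  -0.089]
valve [0.47  0.092]
flange [0.436 0.226]
fb [ 0.533 -0.394]
eb [ 0.653 -0.136]
vb [0.667 0.15 ]
tb [0.555 0.423]
elbow [ 0.453 -0.093]
valve [0.474 0.085]
eb [ 0.654 -0.134]
vb [0.667 0.148]
```

```bash
python3 -m jog '[{"tx":0.28,"ty":-0.24},{"tx":0.28,"ty":-0.24},{"tx":0.28,"ty":-0.24},{"tx":0.28,"ty":-0.24},{"tx":0.28,"ty":-0.24},{"tx":0.28,"ty":-0.24},{"tx":0.28,"ty":-0.24},{"tx":0.28,"ty":-0.24},{"tx":0.28,"ty":-0.24},{"tx":0.28,"ty":-0.24},{"tx":0.28,"ty":-0.24},{"tx":0.28,"ty":-0.24},{"tx":0.28,"ty":-0.24}]' 0 60
python3 - <<'E'
from h import *
i,im=snap('wrist','w1')
print(get_obs()['eef_pos'])
for n,p in [('flange',(.436,.226,.02)),('tb',(.555,.423,.006)),('valve',(.47,.09,.02))]: print(n,np.round(pix(i,p)))
E
```

```text
[ 7.24736126e-01 -1.99621058e-05  2.47727203e-01]
flange [ -4. -25.]
tb [  79. -258.]
valve [ 51. 103.]$[0]: bad value
```

View pics/w1.png

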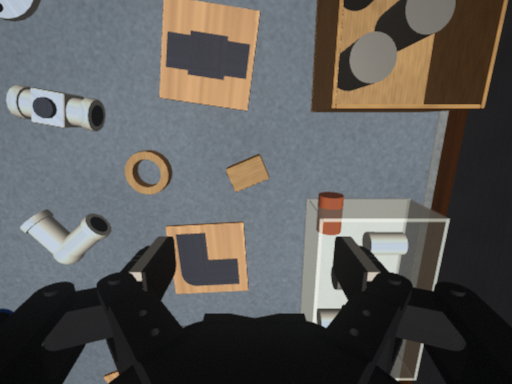

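The move was refused and the view is unchanged. Each row probably needs all four keys.

```bash
python3 -m jog '[{"tx":0.28,"ty":-0.24,"tz":0,"turn":0},{"tx":0.28,"ty":-0.24,"tz":0,"turn":0},{"tx":0.28,"ty":-0.24,"tz":0,"turn":0},{"tx":0.28,"ty":-0.24,"tz":0,"turn":0},{"tx":0.28,"ty":-0.24,"tz":0,"turn":0},{"tx":0.28,"ty":-0.24,"tz":0,"turn":0},{"tx":0.28,"ty":-0.24,"tz":0,"turn":0},{"tx":0.28,"ty":-0.24,"tz":0,"turn":0},{"tx":0.28,"ty":-0.24,"tz":0,"turn":0},{"tx":0.28,"ty":-0.24,"tz":0,"turn":0},{"tx":0.28,"ty":-0.24,"tz":0,"turn":0},{"tx":0.28,"ty":-0.24,"tz":0,"turn":0},{"tx":0.28,"ty":-0.24,"tz":0,"turn":0}]' 0 60
python3 - <<'E'
from h import *
i,im=snap('wrist','w2')
print(get_obs()['eef_pos'])
for n,p in [('flange',(.436,.226,.02)),('tb',(.555,.423,.006)),('valve',(.47,.09,.02))]: print(n,np.round(pix(i,p)))
E
```

```text
time_s: 1.28
eef_pos: [0.4859, 0.2788, 0.2482]
eef_rot: [[0.002, 1.0, 0.0], [1.0, -0.002, -0.001], [-0.001, 0.0, -1.0]]
wrist_force: [1.3, 0.3, -0.8]
finger_gap: 0.0855
[0.4859459  0.27868305 0.24819799]
flange [218. 211.]
tb [308.  58.]
valve [243. 294.]
```

View pics/w2.png

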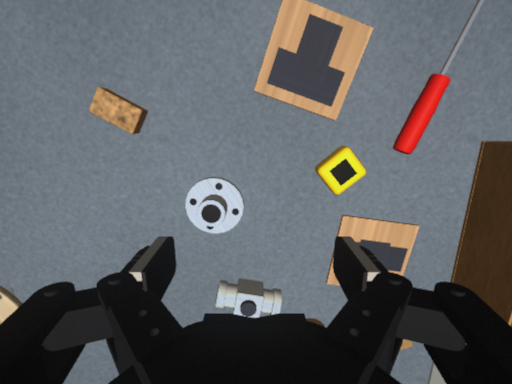

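The flange is at about (214,205) and the tee board silhouette at about (308,60), branch pointing up and slightly right in the image. Next I measure both.

```bash
cat >> h.py <<'E'
def blob(im,uv,kind):
    hsv=cv2.cvtColor(im,cv2.COLOR_BGR2HSV)
    if kind=='dark': m=((hsv[...,2]<85)).astype(np.uint8)
    else: m=((hsv[...,2]>135)&(hsv[...,1]<50)).astype(np.uint8)
    m=cv2.morphologyEx(m,cv2.MORPH_CLOSE if kind!='dark' else cv2.MORPH_OPEN,np.ones((3,3)))
    cs,_=cv2.findContours(m,cv2.RETR_EXTERNAL,cv2.CHAIN_APPROX_NONE)
    cs=[c for c in cs if cv2.contourArea(c)>150]
    return max(cs,key=lambda c:cv2.pointPolygonTest(c,tuple(map(float,uv)),True))[:,0,:].astype(float)
def rect(c,i,z):
    """rectilinear shape: contour on plane z -> angle mod 90, per-axis extents, centroid offset from box centre"""
    p=np.array([ray(i,u,v,z) for u,v in c])*1000
    a=cv2.approxPolyDP(p.astype(np.float32).reshape(-1,1,2),4,True)[:,0]
    e=np.roll(a,-1,0)-a; L=np.hypot(*e.T); th=np.arctan2(e[:,1],e[:,0])
    t=np.angle((L**2*np.exp(4j*th)).sum())/4
    R=np.array([[np.cos(t),-np.sin(t)],[np.sin(t),np.cos(t)]])
    q=p@R; lo,hi=q.min(0),q.max(0); M=cv2.moments(q.astype(np.float32).reshape(-1,1,2))
    cen=np.array([M['m10'],M['m01']])/M['m00']
    print('deg %.1f'%np.degrees(t),'size',(hi-lo).round(1),'boxctr',(R@((lo+hi)/2)).round(1),'cen-off(local)',(cen-(lo+hi)/2).round(1),'lo',lo.round(1),'hi',hi.round(1))
    return t,R,lo,hi,cen
E
python3 - <<'E'
from h import *
i=camera_info('wrist');im=cv2.imread('pics/w2.png')
c=blob(im,(214,192),'grey');p=np.array([ray(i,u,v,.01) for u,v in c])*1000
print(len(c),cv2.minEnclosingCircle(p.astype(np.float32)),cv2.fitEllipse(p.astype(np.float32)))
c=blob(im,(308,75),'dark');t,R,lo,hi,cen=rect(c,i,.006)
E
```

```text
3592 ((516.029541015625, 226.51522827148438), 212.3266143798828) ((493.928466796875, 213.02716064453125), (266.6410217285156, 352.65838623046875), 98.53684997558594)
deg -17.6 size [88.7 89.6] boxctr [559.2 422. ] cen-off(local) [ 0.3 -7.6] lo [360.8 526.7] hi [449.6 616.3]
```

```bash
sed -i 's/hsv\[...,2\]>135)&(hsv\[...,1\]<50)/hsv[...,2]>T)\&(hsv[...,1]<S)/; s/def blob(im,uv,kind):/def blob(im,uv,kind,T=160,S=40):/' h.py
python3 - <<'E'
from h import *
i=camera_info('wrist');im=cv2.imread('pics/w2.png')
hsv=cv2.cvtColor(im,cv2.COLOR_BGR2HSV)
print(hsv[192,214],hsv[230,214],hsv[150,214],hsv[298,230])
for T,S in [(140,40),(160,40),(150,30)]:
  c=blob(im,(214,192),'grey',T,S);p=np.array([ray(i,u,v,.01) for u,v in c])*1000
  print(len(c),cv2.minEnclosingCircle(p.astype(np.float32)),cv2.fitEllipse(p.astype(np.float32)))
E
```

```text
[106  32 220] [106  32 223] [105  36 128] [107  32 216]
349 ((421.5013732910156, 231.55116271972656), 61.25273895263672) ((424.69073486328125, 231.90794372558594), (86.08976745605469, 106.89310455322266), 74.5642318725586)
159 ((428.877197265625, 228.94862365722656), 42.149566650390625) ((428.91827392578125, 228.93035888671875), (82.45001983642578, 82.93110656738281), 58.19320297241211)
236 ((476.5979309082031, 67.39409637451172), 53.16190719604492) ((475.7269287109375, 67.70746612548828), (42.299251556396484, 113.4231185913086), 80.05440521240234)
```

```bash
python3 -m jog '[{"tx":-0.05,"ty":-0.057,"tz":0.05,"turn":0},{"tx":-0.05,"ty":-0.057,"tz":0.09,"turn":0},{"tx":-0.05,"ty":-0.057,"tz":0.13,"turn":0},{"tx":-0.05,"ty":-0.057,"tz":0.15,"turn":0},{"tx":-0.05,"ty":-0.057,"tz":0.17,"turn":0},{"tx":-0.05,"ty":-0.057,"tz":0.19,"turn":0},{"tx":-0.05,"ty":-0.057,"tz":0.205,"turn":0},{"tx":-0.05,"ty":-0.057,"tz":0.216,"turn":0},{"tx":-0.05,"ty":-0.057,"tz":0.216,"turn":0},{"tx":-0.05,"ty":-0.057,"tz":0.216,"turn":0},{"tx":-0.05,"ty":-0.057,"tz":0.216,"turn":0}]' 0 60
python3 -m jog '[{"tx":0,"ty":0,"tz":0,"turn":0},{"tx":0,"ty":0,"tz":0,"turn":0},{"tx":0,"ty":0,"tz":0,"turn":0},{"tx":0,"ty":0,"tz":0,"turn":0},{"tx":0,"ty":0,"tz":0,"turn":0},{"tx":0,"ty":0,"tz":0,"turn":0},{"tx":0,"ty":0,"tz":0,"turn":0},{"tx":0,"ty":0,"tz":0,"turn":0},{"tx":0,"ty":0,"tz":0,"turn":0},{"tx":0,"ty":0,"tz":0,"turn":0}]' 1 60
```

```text
time_s: 2.25
eef_pos: [0.4286, 0.2295, 0.0327]
eef_rot: [[0.001, 1.0, 0.001], [1.0, -0.001, 0.0], [0.0, 0.001, -1.0]]
wrist_force: [0.8, -0.3, 0.4]
finger_gap: 0.0856
time_s: 3.08
eef_pos: [0.4283, 0.2301, 0.0331]
eef_rot: [[0.0, 1.0, 0.001], [1.0, -0.0, 0.001], [0.001, 0.001, -1.0]]
wrist_force: [-0.7, 0.3, 9.6]
finger_gap: 0.0365
```

```bash
python3 -m jog '[{"tx":0,"ty":0,"tz":-0.04,"turn":0},{"tx":0,"ty":0.02,"tz":-0.08,"turn":0},{"tx":-0.65,"ty":0.08,"tz":-0.2,"turn":0},{"tx":-0.65,"ty":0.08,"tz":-0.2,"turn":0},{"tx":-0.65,"ty":0.08,"tz":-0.2,"turn":0},{"tx":-0.65,"ty":0.08,"tz":-0.2,"turn":0},{"tx":-0.65,"ty":0.08,"tz":-0.2,"turn":0},{"tx":-0.65,"ty":0.08,"tz":-0.2,"turn":0},{"tx":-0.65,"ty":0.08,"tz":-0.2,"turn":0},{"tx":-0.65,"ty":0.08,"tz":-0.2,"turn":0},{"tx":-0.65,"ty":0.08,"tz":-0.2,"turn":0},{"tx":-0.65,"ty":0.08,"tz":-0.2,"turn":0},{"tx":-0.65,"ty":0.08,"tz":-0.2,"turn":0},{"tx":-0.65,"ty":0.08,"tz":-0.2,"turn":0},{"tx":-0.65,"ty":0.08,"tz":-0.2,"turn":0},{"tx":-0.65,"ty":0.08,"tz":-0.2,"turn":0},{"tx":-0.65,"ty":0.08,"tz":-0.2,"turn":0},{"tx":-0.65,"ty":0.08,"tz":-0.2,"turn":0},{"tx":-0.65,"ty":0.08,"tz":-0.2,"turn":0},{"tx":-0.65,"ty":0.08,"tz":-0.2,"turn":0}]'
python3 -m jog '[{"tx":0,"ty":0,"tz":0,"turn":0},{"tx":0,"ty":0,"tz":0,"turn":0}]'
python3 - <<'E'
from h import *
i,im=snap('wrist','w3')
for n,p in [('tee',(.423,-.244,.02)),('fb',(.533,-.394,.006)),('elbow',(.45,-.09,.02))]: print(n,np.round(pix(i,p)))
E
```

```text
time_s: 4.75
eef_pos: [0.5065, -0.4227, 0.2316]
eef_rot: [[0.004, 1.0, -0.001], [1.0, -0.004, -0.0], [-0.0, -0.001, -1.0]]
wrist_force: [0.4, 1.4, -5.7]
finger_gap: 0.036
time_s: 4.92
eef_pos: [0.5078, -0.4182, 0.2316]
eef_rot: [[-0.002, 1.0, -0.001], [1.0, 0.002, 0.002], [0.002, -0.001, -1.0]]
wrist_force: [0.5, 0.4, -4.7]
finger_gap: 0.0361
tee [178.  22.]
fb [273. 156.]
elbow [ 194. -160.]
```

View pics/w3.png

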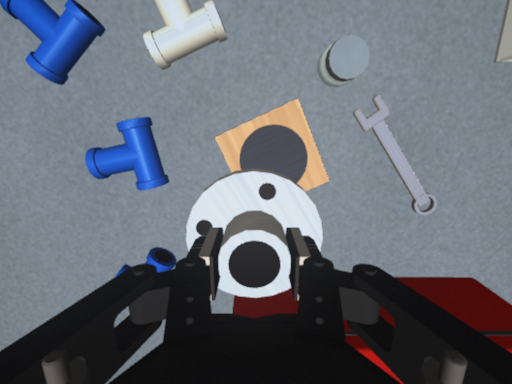

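Run:
```python
from h import *
i=camera_info('wrist');im=cv2.imread('pics/w3.png')
c=blob(im,(273,148),'dark')
c=c[c[:,1]<168];p=np.array([ray(i,u,v,.006) for u,v in c])*1000
A=np.c_[2*p,np.ones(len(p))];s=np.linalg.lstsq(A,(p**2).sum(1),rcond=None)[0]
print('spot',s[:2],np.sqrt(s[2]+s[0]**2+s[1]**2),len(p))
print('held hub',ray(i,255,264,get_obs()['eef_pos'][2]+.01))
s=camera_info('scene')
for z in (.05,.1,.14): print(z,ray(s,100,182,z).round(3),ray(s,80,300,z).round(3))
d=camera_info('side')
for z in (.05,.1,.14): print(z,ray(d,277,293,z).round(3),ray(d,422,278,z).round(3))
```

```text
Traceback (most recent call last):
numpy.exceptions.AxisError: axis 1 is out of bounds for array of dimension 1
```

Run:
```python
from h import *
i=camera_info('wrist');im=cv2.imread('pics/w3.png')
print(cv2.cvtColor(im,cv2.COLOR_BGR2HSV)[[148,130,160,150],[273,262,285,225]])
sat=cv2.cvtColor(im,cv2.COLOR_BGR2HSV)
m=((sat[...,2]<85)).astype(np.uint8); m[172:]=0
cs,_=cv2.findContours(m,0,cv2.CHAIN_APPROX_NONE);c=max(cs,key=lambda c:cv2.pointPolygonTest(c,(273.,148.),True))[:,0].astype(float)
c=c[(c[:,1]<168)];p=np.array([ray(i,u,v,.006) for u,v in c])*1000
A=np.c_[2*p,np.ones(len(p))];s=np.linalg.lstsq(A,(p**2).sum(1),rcond=None)[0]
print('spot',s[:2],np.sqrt(s[2]+s[0]**2+s[1]**2),len(p),c.min(0),c.max(0))
print('held hub',ray(i,255,264,get_obs()['eef_pos'][2]+.01))
s=camera_info('scene')
for z in (.05,.1,.14): print(z,ray(s,100,182,z).round(3),ray(s,80,300,z).round(3))
d=camera_info('side')
for z in (.05,.1,.14): print(z,ray(d,277,293,z).round(3),ray(d,422,278,z).round(3))
```

```text
[[117  30  85]
 [120  32  87]
 [115  32  89]
 [ 16 102 229]]
spot [ 265.89507537 -191.8052271 ] 327.8561975124695 1 [272. 148.] [272. 148.]
held hub [ 0.50887455 -0.41687257]
0.05 [ 0.432 -0.574] [ 0.852 -0.562]
0.1 [ 0.468 -0.553] [ 0.871 -0.542]
0.14 [ 0.497 -0.537] [ 0.886 -0.526]
0.05 [ 0.496 -0.52 ] [ 0.891 -0.533]
0.1 [ 0.488 -0.558] [ 0.86  -0.571]
0.14 [ 0.481 -0.589] [ 0.834 -0.601]
```

```bash
sed -i 's/hsv\[...,2\]<85/hsv[...,2]<D/; s/T=160,S=40/T=160,S=40,D=105/' h.py
python3 - <<'E'
from h import *
i=camera_info('wrist');im=cv2.imread('pics/w3.png')
c=blob(im,(273,148),'dark')
c=c[(c[:,1]<166)];p=np.array([ray(i,u,v,.006) for u,v in c])*1000
A=np.c_[2*p,np.ones(len(p))];s=np.linalg.lstsq(A,(p**2).sum(1),rcond=None)[0]
print('spot',s[:2],np.sqrt(s[2]+s[0]**2+s[1]**2),len(p),c.min(0),c.max(0))
print(get_obs()['eef_pos'])
E
```

```text
spot [ 533.434751   -398.29039205] 43.475288602611876 108 [240. 125.] [306. 165.]
[ 0.50803282 -0.41821881  0.23181713]
```

```bash
python3 -m jog '[{"tx":0.02,"ty":0.0255,"tz":0.04,"turn":0},{"tx":0.02,"ty":0.0255,"tz":0.08,"turn":0},{"tx":0.02,"ty":0.0255,"tz":0.11,"turn":0},{"tx":0.02,"ty":0.0255,"tz":0.14,"turn":0},{"tx":0.02,"ty":0.0255,"tz":0.16,"turn":0},{"tx":0.02,"ty":0.0255,"tz":0.175,"turn":0},{"tx":0.02,"ty":0.0255,"tz":0.175,"turn":0},{"tx":0.02,"ty":0.0255,"tz":0.175,"turn":0},{"tx":0.02,"ty":0.0255,"tz":0.175,"turn":0}]'
python3 - <<'E'
from h import *
i,im=snap('wrist','w4'); j,jm=snap('scene','s4')
cv2.imwrite('pics/s4c.png',np.hstack([cv2.resize(jm[170:250,90:190],(500,400),interpolation=2),im[::1,:][:384,:][80:384,100:400][:304].copy() if 0 else cv2.resize(im[60:360,100:400],(400,400))]))
E
```

```text
time_s: 5.72
eef_pos: [0.5343, -0.3997, 0.0584]
eef_rot: [[-0.001, 1.0, 0.001], [1.0, 0.001, -0.001], [-0.001, 0.001, -1.0]]
wrist_force: [0.6, -0.5, -4.0]
finger_gap: 0.0361
```

View pics/s4c.png

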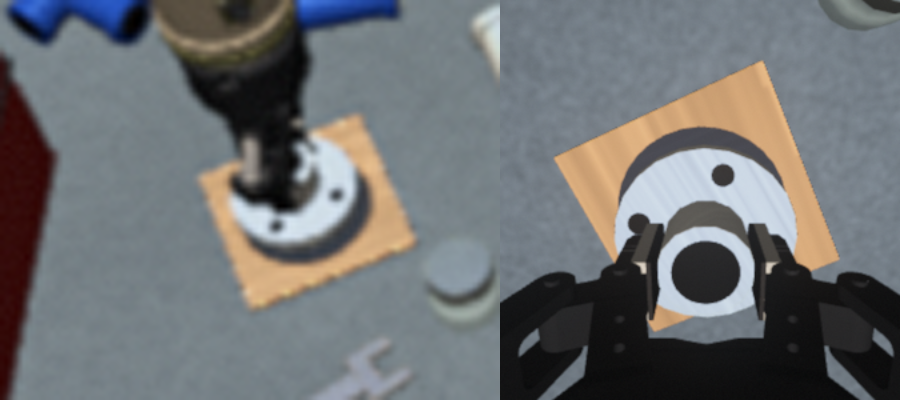

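The flange is about 19 mm above its spot. The wrist crop shows the spot's upper rim just beyond the disc. I now compare their centres numerically.

Run:
```python
from h import *
i=camera_info('wrist');im=cv2.imread('pics/w4.png')
def fit(c,z):
    p=np.array([ray(i,u,v,z) for u,v in c])*1000
    s=np.linalg.lstsq(np.c_[2*p,np.ones(len(p))],(p**2).sum(1),rcond=None)[0]
    return s[:2],np.sqrt(s[2]+s[0]**2+s[1]**2),len(p)
c=blob(im,(240,160),'dark'); c=c[c[:,1]<np.where(abs(c[:,0]-240)>45,185,166)]
# outer rim only: topmost per column
d={}
for u,v in c: d[u]=min(v,d.get(u,999))
c1=np.array([(u,v) for u,v in d.items()]);print('spot',fit(c1,.006))
c=blob(im,(230,185),'grey'); d={}
for u,v in c:
    if v<215: d[u]=min(v,d.get(u,999))
c2=np.array([(u,v) for u,v in d.items()]);print('disc',fit(c2,.0353),c1.min(0),c1.max(0),c2.min(0),c2.max(0))
print(get_obs()['eef_pos'])
```

```text
spot (array([ 532.93335249, -399.55188951]), np.float64(44.887719136457875), 89)
disc (array([ 534.67910679, -401.24762704]), np.float64(41.42642998659487), 129) [217. 156.] [305. 184.] [190. 171.] [318. 213.]
[ 0.53437851 -0.40025942  0.058948  ]
```

```bash
python3 -m jog '[{"tx":0.0015,"ty":-0.0015,"tz":0.008,"turn":0},{"tx":0.0015,"ty":-0.0015,"tz":0.014,"turn":0},{"tx":0.0015,"ty":-0.0015,"tz":0.0185,"turn":0},{"tx":0.0015,"ty":-0.0015,"tz":0.0185,"turn":0},{"tx":0.0015,"ty":-0.0015,"tz":0.0185,"turn":0}]'
python3 -m jog '[{"tx":0,"ty":0,"tz":0,"turn":0},{"tx":0,"ty":0,"tz":0,"turn":0},{"tx":0,"ty":0,"tz":0,"turn":0},{"tx":0,"ty":0,"tz":0,"turn":0},{"tx":0,"ty":0,"tz":0,"turn":0},{"tx":0,"ty":0,"tz":-0.03,"turn":0},{"tx":0,"ty":0,"tz":-0.07,"turn":0},{"tx":0.11,"ty":-0.11,"tz":-0.2,"turn":0},{"tx":0.11,"ty":-0.11,"tz":-0.2,"turn":0},{"tx":0.11,"ty":-0.11,"tz":-0.2,"turn":0},{"tx":0.11,"ty":-0.11,"tz":-0.2,"turn":0},{"tx":0.11,"ty":-0.11,"tz":-0.2,"turn":0},{"tx":0.11,"ty":-0.11,"tz":-0.2,"turn":0},{"tx":0.11,"ty":-0.11,"tz":-0.2,"turn":0},{"tx":0.11,"ty":-0.11,"tz":-0.2,"turn":0}]' 0
python3 - <<'E'
from h import *
i,im=snap('wrist','w5'); j,jm=snap('scene','s5')
cv2.imwrite('pics/s5c.png',np.hstack([cv2.resize(jm[140:260,90:260],(0,0),fx=1.7,fy=1.7,interpolation=2)[:204],np.zeros((204,1,3),np.uint8)]) if 0 else np.hstack([im,cv2.resize(jm[170:250,90:190],(288,384))]))
print(np.round(pix(i,(.423,-.244,.02))))
E
```

```text
time_s: 6.23
eef_pos: [0.5317, -0.3984, 0.0392]
eef_rot: [[0.0, 1.0, -0.0], [1.0, -0.0, 0.0], [0.0, -0.0, -1.0]]
wrist_force: [-3.3, 2.2, 4.9]
finger_gap: 0.0362
time_s: 7.48
eef_pos: [0.4226, -0.289, 0.239]
eef_rot: [[-0.0, 1.0, 0.001], [1.0, 0.0, -0.001], [-0.001, 0.001, -1.0]]
wrist_force: [-0.1, -0.6, -0.1]
finger_gap: 0.0852
[254. 140.]
```

View pics/s5c.png

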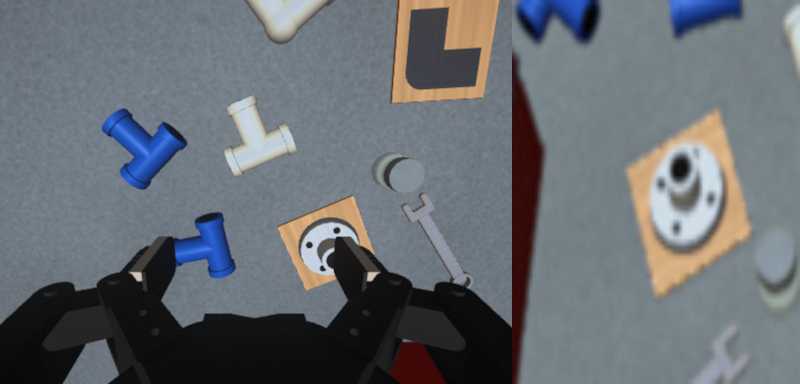

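The flange sits centred on its spot, which the scene crop at right confirms. The wrist view shows the grey tee at (255,140), two blue tees at (143,150) and (205,245), and the elbow board at (440,48). I measure the tee and enlarge it to confirm.

Run:
```python
from h import *
i=camera_info('wrist');im=cv2.imread('pics/w5.png')
c=blob(im,(255,150),'grey',150,80)
for z in (.02,.03): t,R,lo,hi,cen=rect(c,i,z)
e=im.copy();cv2.polylines(e,[c.astype(int)],True,(0,0,255),1)
cv2.imwrite('pics/t5.png',cv2.resize(e[80:220,90:310],(660,420)))
c=blob(im,(425,65),'dark');rect(c,i,.006);print(c.min(0),get_obs()['eef_pos'])
```

```text
deg 22.8 size [89.6 84.6] boxctr [ 420.9 -235. ] cen-off(local) [-0.2 -9. ] lo [ 252.3 -421.9] hi [ 341.9 -337.4]
deg 22.8 size [87.  82.1] boxctr [ 421.  -234.6] cen-off(local) [-0.2 -8.7] lo [ 253.8 -420.4] hi [ 340.8 -338.3]
deg 4.0 size [87.9 88.3] boxctr [ 652.6 -136.6] cen-off(local) [-7.1 -7. ] lo [ 597.6 -225.8] hi [ 685.5 -137.5]
[406.   8.] [ 0.42251513 -0.28909314  0.23793071]
```

View pics/t5.png

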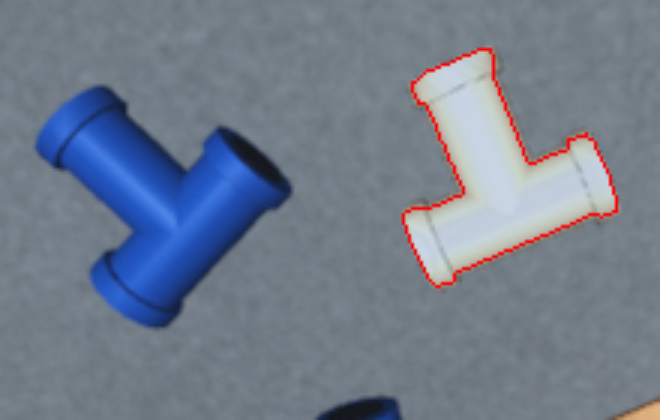

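This is the grey tee (contoured), with the blue look-alike at left. I go to grip its branch.

```bash
python3 -m jog '[{"tx":0.0707,"ty":-0.0086,"tz":0.0,"turn":-0.398},{"tx":0.0707,"ty":-0.0086,"tz":0.03,"turn":-0.398},{"tx":0.0707,"ty":-0.0086,"tz":0.07,"turn":-0.398},{"tx":0.0707,"ty":-0.0086,"tz":0.11,"turn":-0.398},{"tx":0.0707,"ty":-0.0086,"tz":0.14,"turn":-0.398},{"tx":0.0707,"ty":-0.0086,"tz":0.16,"turn":-0.398},{"tx":0.0707,"ty":-0.0086,"tz":0.18,"turn":-0.398},{"tx":0.0707,"ty":-0.0086,"tz":0.2,"turn":-0.398},{"tx":0.0707,"ty":-0.0086,"tz":0.214,"turn":-0.398},{"tx":0.0707,"ty":-0.0086,"tz":0.214,"turn":-0.398},{"tx":0.0707,"ty":-0.0086,"tz":0.214,"turn":-0.398}]' 0
python3 -m jog '[{"tx":0,"ty":0,"tz":0,"turn":0},{"tx":0,"ty":0,"tz":0,"turn":0},{"tx":0,"ty":0,"tz":0,"turn":0},{"tx":0,"ty":0,"tz":0,"turn":0},{"tx":0,"ty":0,"tz":0,"turn":0},{"tx":0,"ty":0,"tz":0,"turn":0},{"tx":0,"ty":0,"tz":0,"turn":0},{"tx":0,"ty":0,"tz":0,"turn":0},{"tx":0,"ty":0,"tz":0,"turn":0},{"tx":0,"ty":0,"tz":0,"turn":0}]' 1 80
```

```text
time_s: 8.5
eef_pos: [0.4132, -0.2177, 0.0233]
eef_rot: [[-0.388, 0.922, -0.002], [0.922, 0.388, 0.001], [0.002, -0.002, -1.0]]
wrist_force: [0.4, 1.5, -0.1]
finger_gap: 0.0851
time_s: 9.33
eef_pos: [0.4139, -0.2181, 0.0259]
eef_rot: [[-0.387, 0.922, 0.002], [0.922, 0.387, -0.001], [-0.002, 0.002, -1.0]]
wrist_force: [-0.8, 1.0, 10.5]
finger_gap: 0.0319
```

```bash
python3 -m jog '[{"tx":0,"ty":0,"tz":-0.04,"turn":0},{"tx":0,"ty":0,"tz":-0.08,"turn":0},{"tx":0.03,"ty":0.022,"tz":-0.1,"turn":0},{"tx":0.548,"ty":0.393,"tz":-0.12,"turn":0.705},{"tx":0.548,"ty":0.393,"tz":-0.12,"turn":0.705},{"tx":0.548,"ty":0.393,"tz":-0.12,"turn":0.705},{"tx":0.548,"ty":0.393,"tz":-0.12,"turn":0.705},{"tx":0.548,"ty":0.393,"tz":-0.12,"turn":0.705},{"tx":0.548,"ty":0.393,"tz":-0.12,"turn":0.705},{"tx":0.548,"ty":0.393,"tz":-0.12,"turn":0.705},{"tx":0.548,"ty":0.393,"tz":-0.12,"turn":0.705},{"tx":0.548,"ty":0.393,"tz":-0.12,"turn":0.705},{"tx":0.548,"ty":0.393,"tz":-0.12,"turn":0.705},{"tx":0.548,"ty":0.393,"tz":-0.12,"turn":0.705},{"tx":0.548,"ty":0.393,"tz":-0.12,"turn":0.705},{"tx":0.548,"ty":0.393,"tz":-0.12,"turn":0.705},{"tx":0.548,"ty":0.393,"tz":-0.12,"turn":0.705},{"tx":0.548,"ty":0.393,"tz":-0.12,"turn":0.705},{"tx":0.548,"ty":0.393,"tz":-0.12,"turn":0.705},{"tx":0.548,"ty":0.393,"tz":-0.12,"turn":0.705}]'
python3 -m jog '[{"tx":0,"ty":0,"tz":0,"turn":0},{"tx":0,"ty":0,"tz":0,"turn":0},{"tx":0,"ty":0,"tz":0,"turn":0}]'
python3 - <<'E'
from h import *
i,im=snap('wrist','w6')
E
```

```text
time_s: 11.0
eef_pos: [0.5619, 0.4456, 0.1443]
eef_rot: [[0.297, 0.955, -0.0], [0.955, -0.297, 0.003], [0.003, -0.001, -1.0]]
wrist_force: [0.1, 0.4, -4.0]
finger_gap: 0.0314
time_s: 11.25
eef_pos: [0.5633, 0.4379, 0.1447]
eef_rot: [[0.304, 0.953, -0.001], [0.953, -0.304, -0.001], [-0.001, -0.0, -1.0]]
wrist_force: [0.2, 0.6, -4.5]
finger_gap: 0.0317
```

View pics/w6.png

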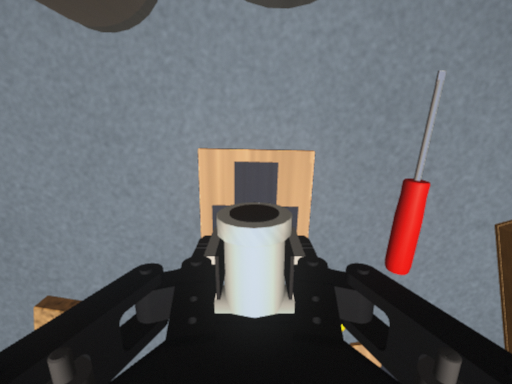

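The tee is held over its board, aligned with the T. I compute the residual from the band end (ring centre about 254,213) and the painted end edge (row 161, columns 235–278).

Run:
```python
from h import *
i=camera_info('wrist');im=cv2.imread('pics/w6.png');o=get_obs();T=np.array(o['eef_pos']);R=np.array(o['eef_rot'])
c=blob(im,(257,180),'dark');cc=c[c[:,1]<200]
print('paint top row',cc[:,1].min(),'cols at row180',c[(c[:,1]>176)&(c[:,1]<186)][:,0].min(),c[(c[:,1]>176)&(c[:,1]<186)][:,0].max())
h=cv2.cvtColor(im,cv2.COLOR_BGR2HSV)
d=((h[200:228,225:285,2]<70)).astype(np.uint8);n,l,s,ce=cv2.connectedComponentsWithStats(d);k=1+s[1:,4].argmax();print('bore',ce[k]+[225,200],s[k])
def loc(u,v,z):
    p=ray(i,u,v,z)-T[:2];return (p@R[:2,0]*1000).round(1),(p@R[:2,1]*1000).round(1)
a=c[(c[:,1]>176)&(c[:,1]<186)][:,0]
print('paint end (tool x,y)',loc((a.min()+a.max())/2,cc[:,1].min()-.5,.006))
b=ce[k]+[225,200];print('bore end',loc(b[0],b[1],T[2]-.0059))
```

```text
paint top row 162.0 cols at row180 235.0 276.0
bore [253.79806362 212.73167358] [  5   4  49  18 723]
paint end (tool x,y) (np.float64(29.3), np.float64(1.9))
bore end (np.float64(22.1), np.float64(0.2))
```

```bash
python3 -m jog '[{"tx":0.003,"ty":0.0015,"tz":0.035,"turn":0},{"tx":0.003,"ty":0.0015,"tz":0.065,"turn":0},{"tx":0.003,"ty":0.0015,"tz":0.085,"turn":0},{"tx":0.003,"ty":0.0015,"tz":0.098,"turn":0},{"tx":0.003,"ty":0.0015,"tz":0.098,"turn":0},{"tx":0.003,"ty":0.0015,"tz":0.098,"turn":0},{"tx":0.003,"ty":0.0015,"tz":0.098,"turn":0}]'
python3 - <<'E'
from h import *
i,im=snap('wrist','w7');j,jm=snap('scene','s7')
cv2.imwrite('pics/v7.png',np.hstack([cv2.resize(jm[165:245,345:445],(400,320),interpolation=2),cv2.resize(im[140:340,130:380],(400,320))]))
E
```

```text
time_s: 11.88
eef_pos: [0.5666, 0.4423, 0.0483]
eef_rot: [[0.303, 0.953, 0.002], [0.953, -0.303, 0.001], [0.002, 0.001, -1.0]]
wrist_force: [-0.5, -0.2, -4.0]
finger_gap: 0.0313
```

View pics/v7.png

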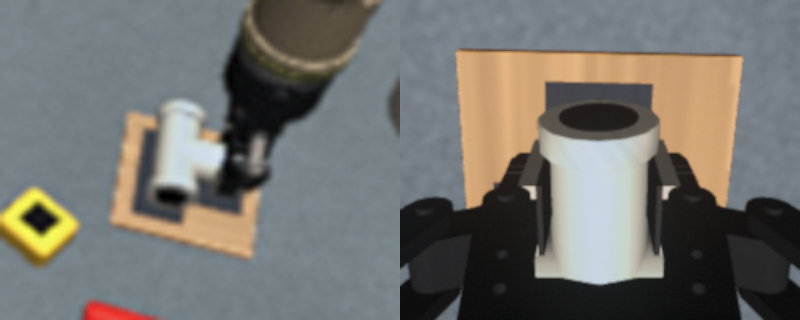

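The tee is about 22 mm above its board. The painted branch is centred at wrist column ~254.7 with its end edge at row ~192. The bore centre is at about (254,213).

Run:
```python
from h import *
i=camera_info('wrist');im=cv2.imread('pics/w7.png');o=get_obs();T=np.array(o['eef_pos']);R=np.array(o['eef_rot'])
h=cv2.cvtColor(im,cv2.COLOR_BGR2HSV)
col=h[150:205,254,2];print(col[35:55]); print(h[197,215:296,2])
def loc(u,v,z):
    p=ray(i,u,v,z)-T[:2];return (p@R[:2,0]*1000).round(1),(p@R[:2,1]*1000).round(1)
print(T,'paint',loc(254.7,191.5,.006),'bore',loc(254,213,T[2]-.0059),'board far edge',loc(254,171.5,.006))
```

```text
[215 215 216 215 215 215 163  81  77  78  78  77  77  76  78  77  67  74
  86  60]
[209 209 209 210 210 176  91  76  74  75  76  75  76  76  77  76  77  76
  76  76  76  73  75  75  78  78  77  77  78  77  76  77  75  76  76  78
  77  78  78  77  76  77  76  77  78  77  78  78  78  78  78  78  79  79
  78  79  79  77  76  76  76  76  76  76  77  78  78  77  78  79  77  78
 129 189 205 206 205 203 202 202 202]
[0.5665554  0.44258669 0.04861254] paint (np.float64(23.9), np.float64(0.8)) bore (np.float64(21.9), np.float64(0.3)) board far edge (np.float64(37.1), np.float64(0.4))
```

```bash
python3 -m jog '[{"tx":-0.0018,"ty":0.0004,"tz":0.008,"turn":0},{"tx":-0.0018,"ty":0.0004,"tz":0.013,"turn":0},{"tx":-0.0018,"ty":0.0004,"tz":0.0165,"turn":0},{"tx":-0.0018,"ty":0.0004,"tz":0.0165,"turn":0},{"tx":-0.0018,"ty":0.0004,"tz":0.0165,"turn":0}]'
python3 - <<'E'
from h import *
i,im=snap('wrist','w8');o=get_obs();T=np.array(o['eef_pos']);R=np.array(o['eef_rot'])
print(T)
h=cv2.cvtColor(im,cv2.COLOR_BGR2HSV);print(h[180:225,254,2])
E
```

```text
time_s: 12.4
eef_pos: [0.5656, 0.4401, 0.032]
eef_rot: [[0.302, 0.953, 0.0], [0.953, -0.302, 0.0], [0.0, 0.0, -1.0]]
wrist_force: [-3.8, -3.2, 13.9]
finger_gap: 0.0314
[0.56562792 0.44014563 0.03198811]
[213 214 213 213 212 213 213 213 213 214 213 213 213 213 175 101  77  77
  77  76  77  76  78  84  63  37  34  35  32  34  34  32  34  33  35  32
  34  36  34  35  38  50  76  89  89]
```

The tee is in contact with the board. I release it, retreat, and take a view covering the valve and its board.

```bash
python3 -m jog '[{"tx":0,"ty":0,"tz":0,"turn":0},{"tx":0,"ty":0,"tz":0,"turn":0},{"tx":0,"ty":0,"tz":0,"turn":0},{"tx":0,"ty":0,"tz":0,"turn":0},{"tx":0,"ty":0,"tz":-0.03,"turn":0},{"tx":0,"ty":0,"tz":-0.07,"turn":0},{"tx":-0.02,"ty":0,"tz":-0.1,"turn":0},{"tx":-0.395,"ty":0.109,"tz":-0.22,"turn":-0.307},{"tx":-0.395,"ty":0.109,"tz":-0.22,"turn":-0.307},{"tx":-0.395,"ty":0.109,"tz":-0.22,"turn":-0.307},{"tx":-0.395,"ty":0.109,"tz":-0.22,"turn":-0.307},{"tx":-0.395,"ty":0.109,"tz":-0.22,"turn":-0.307},{"tx":-0.395,"ty":0.109,"tz":-0.22,"turn":-0.307},{"tx":-0.395,"ty":0.109,"tz":-0.22,"turn":-0.307},{"tx":-0.395,"ty":0.109,"tz":-0.22,"turn":-0.307},{"tx":-0.395,"ty":0.109,"tz":-0.22,"turn":-0.307},{"tx":-0.395,"ty":0.109,"tz":-0.22,"turn":-0.307},{"tx":-0.395,"ty":0.109,"tz":-0.22,"turn":-0.307},{"tx":-0.395,"ty":0.109,"tz":-0.22,"turn":-0.307},{"tx":-0.395,"ty":0.109,"tz":-0.22,"turn":-0.307}]' 0
python3 -m jog '[{"tx":0,"ty":0,"tz":0,"turn":0},{"tx":0,"ty":0,"tz":0,"turn":0}]'
python3 - <<'E'
from h import *
i,im=snap('wrist','w9');j,jm=snap('scene','s9')
cv2.imwrite('pics/v9.png',np.hstack([im,cv2.resize(jm[175:245,350:436],(288,384),interpolation=2)]))
for n,p in [('valve',(.474,.085,.03)),('vb',(.667,.149,.006))]: print(n,np.round(pix(i,p)))
E
```

```text
time_s: 14.12
eef_pos: [0.55, 0.0313, 0.2502]
eef_rot: [[0.0, 1.0, 0.0], [1.0, -0.0, 0.001], [0.001, 0.0, -1.0]]
wrist_force: [-0.0, 0.1, -0.3]
finger_gap: 0.0854
time_s: 14.28
eef_pos: [0.5499, 0.0324, 0.2498]
eef_rot: [[-0.003, 1.0, -0.001], [1.0, 0.003, 0.0], [0.0, -0.001, -1.0]]
wrist_force: [0.6, -0.9, 1.0]
finger_gap: 0.0849
valve [194. 134.]
vb [345.  82.]
```

View pics/v9.png

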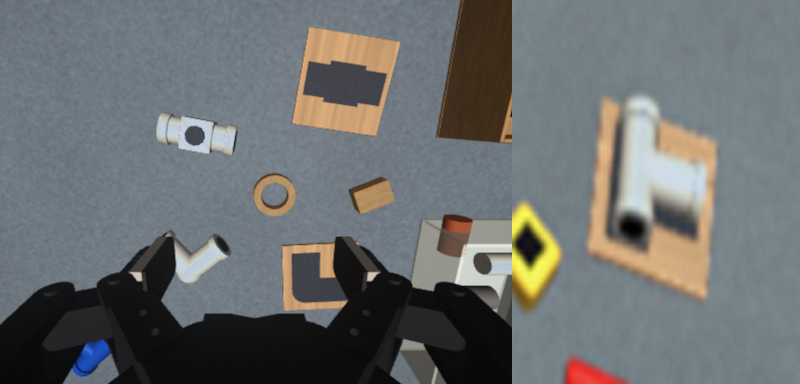

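The tee sits on its T: in the scene crop only a thin dark margin shows on the camera's side. In the wrist view the valve is at (196,135), its board at (345,83). Next I measure both.

Run:
```python
from h import *
i=camera_info('wrist');im=cv2.imread('pics/w9.png')
c=blob(im,(196,122),'grey',150,80)
for z in (.02,.03): rect(c,i,z)
for z in (.02,.03):
  p=(np.array([ray(i,u,v,z) for u,v in c])*1000).astype(np.float32);print('mAR',cv2.minAreaRect(p))
h=cv2.cvtColor(im,cv2.COLOR_BGR2HSV)
m=((h[115:155,175:218,2]<90)).astype(np.uint8);n,l,s,ce=cv2.connectedComponentsWithStats(m);k=1+s[1:,4].argmax();b=ce[k]+[175,115];print('cap',b,s[k],ray(i,b[0],b[1],.047))
c=blob(im,(345,83),'dark');rect(c,i,.006)
p=(np.array([ray(i,u,v,.006) for u,v in c])*1000).astype(np.float32);print('mAR',cv2.minAreaRect(p))
print(get_obs()['eef_pos'])
```

```text
deg -9.1 size [101.7  43. ] boxctr [473.1  82.5] cen-off(local) [0.4 0.8] lo [403.4 134.5] hi [505.1 177.5]
deg -9.1 size [98.8 41.8] boxctr [475.3  83. ] cen-off(local) [0.4 0.7] lo [406.9 135.9] hi [505.7 177.7]
mAR ((473.00872802734375, 82.34843444824219), (42.22282028198242, 101.64808654785156), 79.13575744628906)
mAR ((475.1827087402344, 82.84233856201172), (41.032379150390625, 98.78215026855469), 79.13575744628906)
cap [194.49812734 135.29588015] [ 10  12  19  18 267] [0.47844755 0.08348999]
deg -7.9 size [100.7  48.8] boxctr [666.2 146.9] cen-off(local) [0.  0.1] lo [589.2 213. ] hi [689.8 261.8]
mAR ((666.1685791015625, 146.92648315429688), (48.80252456665039, 100.6329116821289), 81.94644927978516)
[0.54989363 0.03205743 0.24981676]
```

```bash
python3 -m jog '[{"tx":0.051,"ty":-0.0734,"tz":0,"turn":-1.405},{"tx":0.051,"ty":-0.0734,"tz":0,"turn":-1.405},{"tx":0.051,"ty":-0.0734,"tz":0,"turn":-1.405},{"tx":0.051,"ty":-0.0734,"tz":0.02,"turn":-1.405},{"tx":0.051,"ty":-0.0734,"tz":0.04,"turn":-1.405},{"tx":0.051,"ty":-0.0734,"tz":0.06,"turn":-1.405},{"tx":0.051,"ty":-0.0734,"tz":0.08,"turn":-1.405},{"tx":0.051,"ty":-0.0734,"tz":0.1,"turn":-1.405},{"tx":0.051,"ty":-0.0734,"tz":0.12,"turn":-1.405},{"tx":0.051,"ty":-0.0734,"tz":0.14,"turn":-1.405},{"tx":0.051,"ty":-0.0734,"tz":0.15,"turn":-1.405},{"tx":0.051,"ty":-0.0734,"tz":0.16,"turn":-1.405},{"tx":0.051,"ty":-0.0734,"tz":0.18,"turn":-1.405},{"tx":0.051,"ty":-0.0734,"tz":0.2,"turn":-1.405},{"tx":0.051,"ty":-0.0734,"tz":0.215,"turn":-1.405},{"tx":0.051,"ty":-0.0734,"tz":0.223,"turn":-1.405},{"tx":0.051,"ty":-0.0734,"tz":0.223,"turn":-1.405},{"tx":0.051,"ty":-0.0734,"tz":0.223,"turn":-1.405}]' 0
python3 -m jog '[{"tx":0,"ty":0,"tz":0,"turn":0},{"tx":0,"ty":0,"tz":0,"turn":0},{"tx":0,"ty":0,"tz":0,"turn":0},{"tx":0,"ty":0,"tz":0,"turn":0},{"tx":0,"ty":0,"tz":0,"turn":0},{"tx":0,"ty":0,"tz":0,"turn":0},{"tx":0,"ty":0,"tz":0,"turn":0},{"tx":0,"ty":0,"tz":0,"turn":0},{"tx":0,"ty":0,"tz":0,"turn":0},{"tx":0,"ty":0,"tz":0,"turn":0}]' 1 80
```

```text
time_s: 15.88
eef_pos: [0.4765, 0.0821, 0.0273]
eef_rot: [[-0.986, 0.165, -0.0], [0.165, 0.986, -0.0], [0.0, -0.001, -1.0]]
wrist_force: [-0.0, 0.6, 0.4]
finger_gap: 0.0855
time_s: 16.72
eef_pos: [0.4771, 0.082, 0.0283]
eef_rot: [[-0.986, 0.165, 0.002], [0.165, 0.986, 0.001], [-0.002, 0.001, -1.0]]
wrist_force: [-0.1, 0.5, 10.5]
finger_gap: 0.0385
```

```bash
python3 -m jog '[{"tx":0,"ty":0,"tz":-0.04,"turn":0},{"tx":-0.02,"ty":0.01,"tz":-0.07,"turn":0},{"tx":-0.1757,"ty":0.0953,"tz":-0.08,"turn":-0.026},{"tx":-0.1757,"ty":0.0953,"tz":-0.08,"turn":-0.026},{"tx":-0.1757,"ty":0.0953,"tz":-0.08,"turn":-0.026},{"tx":-0.1757,"ty":0.0953,"tz":-0.08,"turn":-0.026},{"tx":-0.1757,"ty":0.0953,"tz":-0.08,"turn":-0.026},{"tx":-0.1757,"ty":0.0953,"tz":-0.08,"turn":-0.026},{"tx":-0.1757,"ty":0.0953,"tz":-0.04,"turn":-0.026},{"tx":-0.1757,"ty":0.0953,"tz":-0.025,"turn":-0.026},{"tx":-0.1757,"ty":0.0953,"tz":-0.025,"turn":-0.026},{"tx":-0.1757,"ty":0.0953,"tz":-0.025,"turn":-0.026},{"tx":-0.1757,"ty":0.0953,"tz":-0.025,"turn":-0.026}]'
python3 - <<'E'
from h import *
i,im=snap('wrist','w10');j,jm=snap('scene','s10')
cv2.imwrite('pics/v10.png',np.hstack([cv2.resize(jm[205:275,275:365],(400,312),interpolation=2),cv2.resize(im[100:334,104:404],(400,312))]))
E
```

```text
time_s: 17.8
eef_pos: [0.6656, 0.1468, 0.0531]
eef_rot: [[-0.99, 0.139, 0.0], [0.139, 0.99, 0.0], [-0.0, 0.0, -1.0]]
wrist_force: [0.2, 0.4, -3.1]
finger_gap: 0.0386
```

View pics/v10.png

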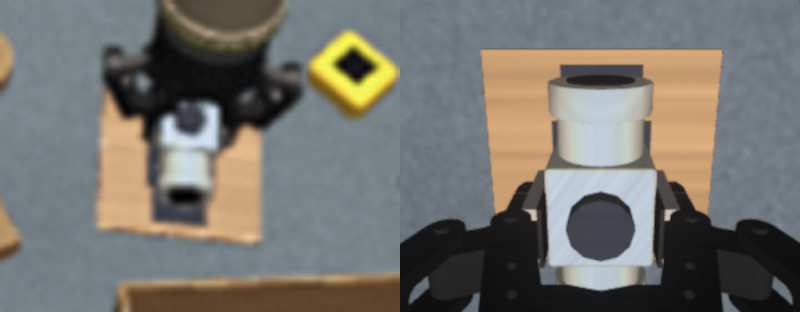

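The valve hangs 19 mm above its bar. The painted end edge is at wrist row ~148, centre column ~255. The bore centre is at about (254,160).

Run:
```python
from h import *
i=camera_info('wrist');im=cv2.imread('pics/w10.png');o=get_obs();T=np.array(o['eef_pos']);R=np.array(o['eef_rot'])
h=cv2.cvtColor(im,cv2.COLOR_BGR2HSV)[...,2]
def loc(u,v,z):
    p=ray(i,u,v,z)-T[:2];return (p@R[:2,0]*1000).round(1),(p@R[:2,1]*1000).round(1)
print(h[140:175,254]); r=h[153];d=np.where(r[200:310]<110)[0]+200;print(d.min(),d.max())
m=(h[150:170,225:285]<70).astype(np.uint8);n,l,s,ce=cv2.connectedComponentsWithStats(m);k=1+s[1:,4].argmax();b=ce[k]+[225,150];print(b,s[k])
print(T,'paint',loc((d.min()+d.max())/2,148,.006),'bore',loc(b[0],b[1],T[2]-.0083))
m=(h[235:310,220:290]<95).astype(np.uint8);n,l,s,ce=cv2.connectedComponentsWithStats(m);k=1+s[1:,4].argmax();b=ce[k]+[220,235];print('cap',b,s[k],loc(b[0],b[1],T[2]-.0283+.047))
```

```text
[212 210 208 207 207 208 208 207 148  76  77  78  77  78  77  69  47  33
  32  33  32  34  37  49  80  94 101 177 215 215 216 215 216 214 213]
225 285
[253.93850267 159.38770053] [  4   5  51   9 374]
[0.66623403 0.14693947 0.05378855] paint (np.float64(50.6), np.float64(1.0)) bore (np.float64(48.8), np.float64(0.3))
cap [253.94461229 269.48690836] [   9    9   51   51 1986] (np.float64(3.0), np.float64(0.3))
```

```bash
python3 -m jog '[{"tx":-0.001,"ty":0.0005,"tz":0.009,"turn":0},{"tx":-0.001,"ty":0.0005,"tz":0.016,"turn":0},{"tx":-0.001,"ty":0.0005,"tz":0.019,"turn":0},{"tx":-0.001,"ty":0.0005,"tz":0.019,"turn":0},{"tx":-0.001,"ty":0.0005,"tz":0.019,"turn":0}]'
python3 - <<'E'
from h import *
i=camera_info('wrist');im=cv2.imread('pics/w9.png');im0=cv2.imread('pics/w5.png');im00=cv2.imread('pics/wrist0.png')
i['pose']=np.array([[1,0,0,.725],[0,.964,.267,.068],[0,-.267,.964,.372],[0,0,0,1]])
# pose of the first wrist picture: elbow and its board
c=blob(im00,(65,255),'grey',150,80)
for z in (.02,.03): rect(c,i,z)
print(c.min(0),c.max(0))
c=blob(im00,(195,270),'dark');rect(c,i,.006);print(c.min(0),c.max(0))
print(get_obs()['joint_pos'])
E
```

```text
time_s: 18.32
eef_pos: [0.6669, 0.1471, 0.0344]
eef_rot: [[-0.99, 0.139, 0.001], [0.139, 0.99, -0.001], [-0.001, -0.0, -1.0]]
wrist_force: [-4.0, -1.4, 9.5]
finger_gap: 0.0386
deg 38.4 size [82.2 84.7] boxctr [448.3 -84.4] cen-off(local) [-9.  -7.3] lo [ 257.9 -386.9] hi [ 340.1 -302.2]
deg 38.4 size [79.9 82.3] boxctr [456.1 -80. ] cen-off(local) [-8.8 -7.1] lo [ 267.9 -387.2] hi [ 347.7 -304.9]
[ 20. 213.] [101. 263.]
deg 2.0 size [88.3 86.6] boxctr [ 654.6 -136. ] cen-off(local) [-7.  -7.1] lo [ 605.2 -202.1] hi [ 693.6 -115.6]
[177. 234.] [238. 284.]
[-0.1041889   0.82434109 -0.31387632  1.81766555  0.43672619  0.56762256
  0.7350261 ]
```

The valve is down. I release it, retreat, and view the elbow and its board.

```bash
python3 -m jog '[{"tx":0,"ty":0,"tz":0,"turn":0},{"tx":0,"ty":0,"tz":0,"turn":0},{"tx":0,"ty":0,"tz":0,"turn":0},{"tx":0,"ty":0,"tz":0,"turn":0},{"tx":0,"ty":0,"tz":-0.03,"turn":0},{"tx":0,"ty":0,"tz":-0.07,"turn":0},{"tx":0.02,"ty":-0.02,"tz":-0.1,"turn":0},{"tx":0.069,"ty":-0.35,"tz":-0.22,"turn":1.43},{"tx":0.069,"ty":-0.35,"tz":-0.22,"turn":1.43},{"tx":0.069,"ty":-0.35,"tz":-0.22,"turn":1.43},{"tx":0.069,"ty":-0.35,"tz":-0.22,"turn":1.43},{"tx":0.069,"ty":-0.35,"tz":-0.22,"turn":1.43},{"tx":0.069,"ty":-0.35,"tz":-0.22,"turn":1.43},{"tx":0.069,"ty":-0.35,"tz":-0.22,"turn":1.43},{"tx":0.069,"ty":-0.35,"tz":-0.22,"turn":1.43},{"tx":0.069,"ty":-0.35,"tz":-0.22,"turn":1.43},{"tx":0.069,"ty":-0.35,"tz":-0.22,"turn":1.43},{"tx":0.069,"ty":-0.35,"tz":-0.22,"turn":1.43},{"tx":0.069,"ty":-0.35,"tz":-0.22,"turn":1.43},{"tx":0.069,"ty":-0.35,"tz":-0.22,"turn":1.43}]' 0
python3 -m jog '[{"tx":0,"ty":0,"tz":0,"turn":0},{"tx":0,"ty":0,"tz":0,"turn":0}]'
python3 - <<'E'
from h import *
i,im=snap('wrist','w11');j,jm=snap('scene','s11')
print(get_obs()['eef_pos'],get_obs()['joint_pos'].round(2))
a=np.round(pix(i,(.433,-.106,.02)));b=np.round(pix(i,(.64,-.155,.006)));print(a,b)
c=blob(im,a,'grey',150,80);e=im.copy();cv2.polylines(e,[c.astype(int)],True,(0,0,255),1)
for z in (.02,.03): rect(c,i,z)
c=blob(im,b,'dark');cv2.polylines(e,[c.astype(int)],True,(0,255,0),1);rect(c,i,.006)
cv2.imwrite('pics/v11.png',np.hstack([e,cv2.resize(jm[205:275,285:348],(288,384),interpolation=2)]))
E
```

```text
time_s: 19.98
eef_pos: [0.5495, -0.1898, 0.2533]
eef_rot: [[0.002, 1.0, 0.0], [1.0, -0.002, -0.0], [-0.0, 0.0, -1.0]]
wrist_force: [0.6, -0.3, 0.6]
finger_gap: 0.0857
time_s: 20.15
eef_pos: [0.5496, -0.1896, 0.2532]
eef_rot: [[-0.004, 1.0, -0.0], [1.0, 0.004, 0.0], [0.0, -0.0, -1.0]]
wrist_force: [-0.2, 0.6, 0.7]
finger_gap: 0.0854
[ 0.5495985  -0.18975999  0.25318142] [ 0.27  0.42 -0.05  1.93  0.03  0.79  0.21]
[163. 108.] [319. 147.]
deg 40.6 size [82.9 87. ] boxctr [453.2 -78.1] cen-off(local) [-8.7 -8.9] lo [ 252.1 -397.5] hi [ 335.  -310.5]
deg 40.6 size [80.6 84.6] boxctr [455.9 -79.3] cen-off(local) [-8.5 -8.7] lo [ 254.5 -398.9] hi [ 335.1 -314.4]
deg 2.3 size [88.9 87.3] boxctr [ 654.3 -136.8] cen-off(local) [-7.  -7.2] lo [ 603.7 -207.1] hi [ 692.6 -119.8]
```

View pics/v11.png

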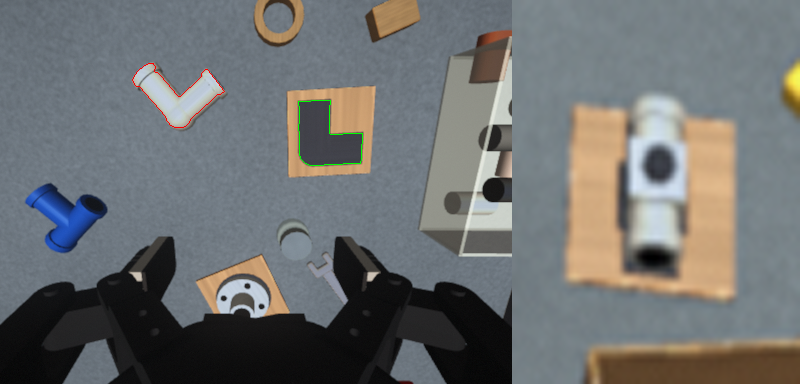

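The valve covers its bar (right crop). The red contour is the elbow, with its corner toward the bottom at (179,125). The green contour is its painted L. I grip the leg pointing right, at about 40° in the world frame.

```bash
python3 -m jog '[{"tx":0.106,"ty":-0.0677,"tz":0,"turn":0.877},{"tx":0.106,"ty":-0.0677,"tz":0.02,"turn":0.877},{"tx":0.106,"ty":-0.0677,"tz":0.05,"turn":0.877},{"tx":0.106,"ty":-0.0677,"tz":0.08,"turn":0.877},{"tx":0.106,"ty":-0.0677,"tz":0.11,"turn":0.877},{"tx":0.106,"ty":-0.0677,"tz":0.13,"turn":0.877},{"tx":0.106,"ty":-0.0677,"tz":0.15,"turn":0.877},{"tx":0.106,"ty":-0.0677,"tz":0.16,"turn":0.877},{"tx":0.106,"ty":-0.0677,"tz":0.18,"turn":0.877},{"tx":0.106,"ty":-0.0677,"tz":0.2,"turn":0.877},{"tx":0.106,"ty":-0.0677,"tz":0.218,"turn":0.877},{"tx":0.106,"ty":-0.0677,"tz":0.228,"turn":0.877},{"tx":0.106,"ty":-0.0677,"tz":0.228,"turn":0.877},{"tx":0.106,"ty":-0.0677,"tz":0.228,"turn":0.877}]' 0
python3 -m jog '[{"tx":0,"ty":0,"tz":0,"turn":0},{"tx":0,"ty":0,"tz":0,"turn":0},{"tx":0,"ty":0,"tz":0,"turn":0},{"tx":0,"ty":0,"tz":0,"turn":0},{"tx":0,"ty":0,"tz":0,"turn":0},{"tx":0,"ty":0,"tz":0,"turn":0},{"tx":0,"ty":0,"tz":0,"turn":0},{"tx":0,"ty":0,"tz":0,"turn":0},{"tx":0,"ty":0,"tz":0,"turn":0},{"tx":0,"ty":0,"tz":0,"turn":0}]' 1 80
```

```text
time_s: 21.42
eef_pos: [0.4817, -0.084, 0.0254]
eef_rot: [[0.767, 0.641, -0.001], [0.641, -0.767, 0.0], [-0.0, -0.001, -1.0]]
wrist_force: [-0.3, -0.6, 0.3]
finger_gap: 0.0852
time_s: 22.25
eef_pos: [0.4828, -0.0841, 0.0264]
eef_rot: [[0.768, 0.64, 0.003], [0.64, -0.768, -0.0], [0.002, 0.002, -1.0]]
wrist_force: [0.6, -0.7, 13.4]
finger_gap: 0.0316
```

```bash
python3 -m jog '[{"tx":0,"ty":0,"tz":-0.04,"turn":0},{"tx":0.01,"ty":0.02,"tz":-0.07,"turn":0.1},{"tx":0.0989,"ty":0.1784,"tz":-0.08,"turn":0.652},{"tx":0.0989,"ty":0.1784,"tz":-0.08,"turn":0.652},{"tx":0.0989,"ty":0.1784,"tz":-0.08,"turn":0.652},{"tx":0.0989,"ty":0.1784,"tz":-0.08,"turn":0.652},{"tx":0.0989,"ty":0.1784,"tz":-0.08,"turn":0.652},{"tx":0.0989,"ty":0.1784,"tz":-0.08,"turn":0.652},{"tx":0.0989,"ty":0.1784,"tz":-0.05,"turn":0.652},{"tx":0.0989,"ty":0.1784,"tz":-0.025,"turn":0.652},{"tx":0.0989,"ty":0.1784,"tz":-0.025,"turn":0.652},{"tx":0.0989,"ty":0.1784,"tz":-0.025,"turn":0.652},{"tx":0.0989,"ty":0.1784,"tz":-0.025,"turn":0.652}]'
python3 - <<'E'
from h import *
i,im=snap('wrist','w12');j,jm=snap('scene','s12')
cv2.imwrite('pics/v12.png',np.hstack([cv2.resize(jm[200:270,185:275],(400,312),interpolation=2),cv2.resize(im[100:334,104:404],(400,312))]))
E
```

```text
time_s: 23.33
eef_pos: [0.6719, -0.1578, 0.0512]
eef_rot: [[0.999, 0.043, 0.0], [0.043, -0.999, -0.0], [0.0, 0.0, -1.0]]
wrist_force: [-0.4, -0.4, -3.5]
finger_gap: 0.0317
```

View pics/v12.png

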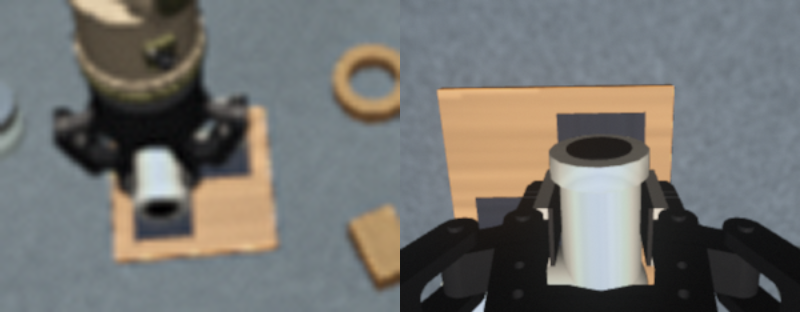

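The elbow hangs over its L with the leg parallel to the paint. The painted leg end is at wrist row ~185 (columns about 222–288), and the bore centre is at about (254,212).

Run:
```python
from h import *
i=camera_info('wrist');im=cv2.imread('pics/w12.png');o=get_obs();T=np.array(o['eef_pos']);R=np.array(o['eef_rot'])
h=cv2.cvtColor(im,cv2.COLOR_BGR2HSV)[...,2]
def loc(u,v,z):
    p=ray(i,u,v,z)-T[:2];return (p@R[:2,0]*1000).round(1),(p@R[:2,1]*1000).round(1)
c=h[170:200,254];v=170+np.where(c<110)[0].min()-.5
for q in (188,195):
    d=np.where(h[q,200:310]<110)[0]+200;print(q,d.min(),d.max(),loc(d.min(),q,.006),loc(d.max()+1,q,.006))
m=(h[200:228,225:285]<60).astype(np.uint8);n,l,s,ce=cv2.connectedComponentsWithStats(m);k=1+s[1:,4].argmax();b=ce[k]+[225,200]
print(T,v,'paint',loc(254,v,.006),'bore',b,s[k],loc(b[0],b[1],T[2]-.0064))
for u in (225,285):
    vv=175+np.where(h[175:200,u]<110)[0].min();print(u,vv)
```

```text
188 222 286 (np.float64(25.5), np.float64(-21.4)) (np.float64(25.5), np.float64(21.6))
195 222 286 (np.float64(20.7), np.float64(-21.6)) (np.float64(20.7), np.float64(21.8))
[ 0.67261998 -0.15792008  0.05199851] 184.5 paint (np.float64(27.9), np.float64(-0.2)) bore [252.97904192 210.91167665] [  4   3  49  17 668] (np.float64(23.0), np.float64(-0.8))
225 186
285 185
```

```bash
python3 -m jog '[{"tx":0.0013,"ty":0.0004,"tz":0.009,"turn":0},{"tx":0.0013,"ty":0.0004,"tz":0.016,"turn":0},{"tx":0.0013,"ty":0.0004,"tz":0.0195,"turn":0},{"tx":0.0013,"ty":0.0004,"tz":0.0195,"turn":0},{"tx":0.0013,"ty":0.0004,"tz":0.0195,"turn":0}]'
python3 -m jog '[{"tx":0,"ty":0,"tz":0,"turn":0},{"tx":0,"ty":0,"tz":0,"turn":0},{"tx":0,"ty":0,"tz":0,"turn":0},{"tx":0,"ty":0,"tz":0,"turn":0},{"tx":0,"ty":0,"tz":-0.03,"turn":0},{"tx":0,"ty":0,"tz":-0.07,"turn":0},{"tx":0,"ty":0,"tz":-0.1,"turn":0},{"tx":-0.12,"ty":0,"tz":-0.25,"turn":0},{"tx":-0.12,"ty":0,"tz":-0.25,"turn":0},{"tx":-0.12,"ty":0,"tz":-0.25,"turn":0},{"tx":-0.12,"ty":0,"tz":-0.25,"turn":0},{"tx":-0.12,"ty":0,"tz":-0.25,"turn":0},{"tx":-0.12,"ty":0,"tz":-0.25,"turn":0},{"tx":-0.12,"ty":0,"tz":-0.25,"turn":0},{"tx":-0.12,"ty":0,"tz":-0.25,"turn":0}]' 0
python3 - <<'E'
from h import *
i,im=snap('wrist','w13');j,jm=snap('scene','s13')
cv2.imwrite('pics/v13.png',np.hstack([im[:300],cv2.resize(jm[170:275,120:420],(0,0),fx=1,fy=300/105.,interpolation=2)[:, :288]]) if 0 else np.vstack([cv2.resize(jm[170:270,110:430],(768,240),interpolation=2),cv2.resize(im[:,:],(768,576))[:350]]))
a=pix(i,(.634,-.159,.02));c=blob(im,a,'grey',150,80);rect(c,i,.02);rect(c,i,.026);print(get_obs()['eef_pos'],a)
E
```

```text
time_s: 23.85
eef_pos: [0.6739, -0.158, 0.0326]
eef_rot: [[0.999, 0.043, 0.002], [0.043, -0.999, 0.001], [0.002, -0.001, -1.0]]
wrist_force: [-3.6, 2.5, 15.9]
finger_gap: 0.0316
time_s: 25.1
eef_pos: [0.5539, -0.1626, 0.2803]
eef_rot: [[0.999, 0.044, 0.0], [0.044, -0.999, 0.0], [0.0, -0.0, -1.0]]
wrist_force: [0.3, -0.3, -0.4]
finger_gap: 0.0856
deg 2.3 size [89.6 86.1] boxctr [ 656.7 -134.3] cen-off(local) [-8.3 -8.9] lo [ 605.8 -204.1] hi [ 695.5 -117.9]
deg 3.1 size [87.4 84.8] boxctr [ 656.2 -134.3] cen-off(local) [-8.4 -9. ] lo [ 604.3 -212.1] hi [ 691.6 -127.3]
[ 0.55377293 -0.16257709  0.27940223] (np.float64(254.14268375729745), np.float64(112.40625043735177))
```

View pics/v13.png

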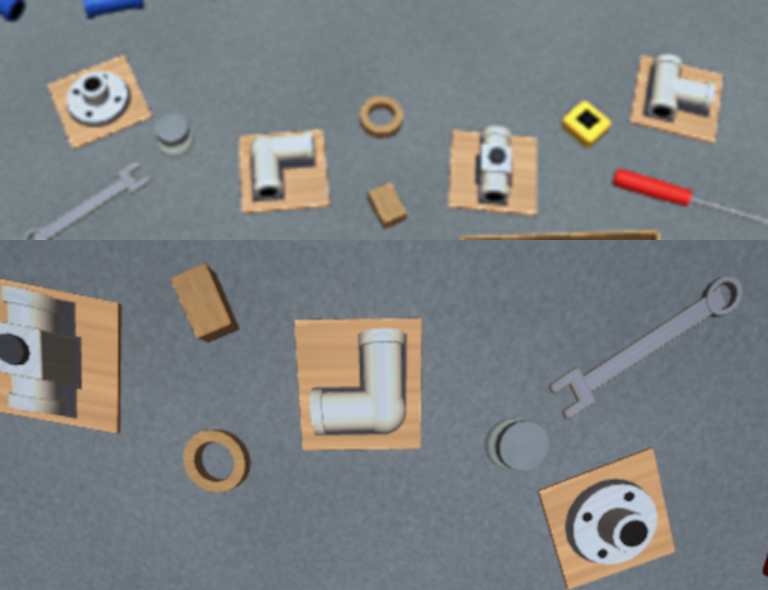

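All four parts look right. The elbow measures within about 2 mm of its paint. I take one close numeric check of the tee.

```bash
python3 -m jog '[{"tx":-0.028,"ty":-0.585,"tz":0,"turn":0},{"tx":-0.028,"ty":-0.585,"tz":0,"turn":0},{"tx":-0.028,"ty":-0.585,"tz":0,"turn":0},{"tx":-0.028,"ty":-0.585,"tz":0,"turn":0},{"tx":-0.028,"ty":-0.585,"tz":0,"turn":0},{"tx":-0.028,"ty":-0.585,"tz":0,"turn":0},{"tx":-0.028,"ty":-0.585,"tz":0,"turn":0},{"tx":-0.028,"ty":-0.585,"tz":0,"turn":0},{"tx":-0.028,"ty":-0.585,"tz":0,"turn":0},{"tx":-0.028,"ty":-0.585,"tz":0,"turn":0},{"tx":-0.028,"ty":-0.585,"tz":0,"turn":0},{"tx":-0.028,"ty":-0.585,"tz":0,"turn":0},{"tx":-0.028,"ty":-0.585,"tz":0,"turn":0},{"tx":-0.028,"ty":-0.585,"tz":0,"turn":0},{"tx":-0.028,"ty":-0.585,"tz":0,"turn":0},{"tx":-0.028,"ty":-0.585,"tz":0,"turn":0},{"tx":-0.028,"ty":-0.585,"tz":0,"turn":0},{"tx":-0.028,"ty":-0.585,"tz":0,"turn":0}]'
python3 - <<'E'
from h import *
i,im=snap('wrist','w14')
a=pix(i,(.555,.41,.03));print(a)
c=blob(im,a,'grey',150,80);rect(c,i,.026);e=im.copy();cv2.polylines(e,[c.astype(int)],True,(0,0,255),1)
# whole board outline (wood) on z=.006
u,v=map(int,a);x0,y0=max(u-90,0),max(v-90,0);cv2.imwrite('pics/v14.png',cv2.resize(e[y0:y0+180,x0:x0+180],(580,580)))
E
```

```text
time_s: 26.7
eef_pos: [0.5009, 0.4186, 0.2799]
eef_rot: [[0.999, 0.041, -0.001], [0.041, -0.999, -0.002], [-0.001, 0.002, -1.0]]
wrist_force: [0.3, -0.1, 0.4]
finger_gap: 0.0856
(np.float64(261.68480870051536), np.float64(132.2143572547966))
deg -16.6 size [89.5 87. ] boxctr [559.7 422. ] cen-off(local) [ 0.4 -8.5] lo [370.9 520.9] hi [460.4 607.9]
```

```bash
python3 -c "
from bench import *
print(sign_off())"
```

```text
the job is handed in; nothing more can be done
None
```

All four fittings are on their boards, right side up and released, and I handed the job in at about 27 s of the 128 s allowed. The blue tees were left alone, and the gripper was open and well clear when I handed in.

| Part | Last check |
|---|---|
| Tee | Outline centre within 1 mm of the painted T's, angle within 1° |
| Elbow | Outline centre about 2–3 mm off in both x and y from the painted L's centre, angle within 1° |
| Valve | Looked right in the scene view after release. About 1 mm along the bar was corrected just before release; no offset measured afterwards |
| Flange | Looked centred on its spot after release. About 2 mm was corrected just before release; no offset measured afterwards |

- **Elbow:** part of the offset may come from the camera's viewing angle. I judged it good enough and did not adjust it.
- **Tee grip:** two estimates of how the tee sat in the gripper disagreed by about 2 mm. I placed it between them, and the tee check above was taken afterwards.
- **Refused calls:** my first move was refused because each row needs all four values. The last picture, of the tee, was also refused because the 16-picture limit was reached, so that check is numbers only.

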